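# Put the two-tier lunch box back together on a dorm desk

## Robot

A 6-joint arm with a two-finger parallel gripper is mounted at the origin on the work surface. World frame = base frame: x ahead of the robot, y to its left, z up, the work surface at z = 0. Lengths are in m, angles in rad, forces in N, time in s.
With the tool pointing down it reaches from about 0.3 to 0.825 m from the base axis. Payload 5.4 kg.
Tool frame: the origin (TCP) lies at the very end of the fingers, on their centre line; the grasp point (between the pads) lies 19 mm behind it; z points along the fingers, y is the line along which they close (so a half turn about z gives the same grasp; the last joint's range is limited). The gripper opens to 92 mm and grips with 3 to 60 N. Pads are 20 mm wide; open, the fingers measure 128 mm over their backs; the gripper's body (75 mm by 189 mm) begins 69 mm behind the grasp point.
Start: joints at [-1.347, 0.158, 1.597, -0, 1.386, -0.21], TCP at [0.242, -0.522, 0.215] pointing down, gripper open.
Joint ranges: [-2.91, 2.91], [-0.94, 2.29], [0.18, 2.7], [-1.29, 4.43], [0.17, 2.64], [-3, 3]. Speed limits (rad/s): [2.57, 2.57, 3.14, 3.14, 3.14, 3.14].

## Interface

Orientations are given as a rotation vector (axis times angle).
In Python, from workcell import bot gives the robot as it stands. Calls block until the motion is done:
- bot.goto(position, orientation): joint-space move of the TCP to a pose.
- bot.line_to(position, rot=None, max_speed=0.15): straight line of the TCP; rot=None keeps the orientation; max_speed is the mean speed in m/s.
- bot.set_joints(angles): joint-space move.
- bot.set_gripper(opening, newtons=None): opening from 0.0 (shut) to 1.0 (fully open); newtons is the grip in N (None keeps the last); returns when the fingers have stopped.
- bot.hold(seconds).
- bot.inverse_kinematics(position, orientation): joint angles nearest the present ones, or None.
- bot.read_camera(name): name is "side" or "top"; returns a dict with "pixels" (400x640x3 uint8, blue, green, red), "fx", "fy", "cx", "cy" (pixels), "k1" (the pictures are not rectified: a ray, as slopes to the right and down, at radius r is drawn at 1 + k1 r^2 times it, then the intrinsics apply), "R" (3x3) and "t" (3): a world point X has camera coordinates R X + t. Camera axes: x right, y down, z forward; pixel columns grow to the right and rows downward; lengths in m; the calibration is good to about 2 mm. A picture is of the moment at which its call begins. There is no depth.
A pose or a line that the arm cannot do raises bot.MotionError and nothing moves.
- bot.job_done(): hands the job in; it is judged then, once.
Readings, each from a call of its own:
- bot.current_clock(): time.
- bot.current_joints(): joint angles.
- bot.current_joint_vel(): joint speeds.
- bot.current_effort(): joint torques, N m.
- bot.current_ee_pos(): TCP position.
- bot.current_tool_rot(): TCP orientation.
- bot.current_contact_force(): force on the tool from outside, world axes, zero at the start.
- bot.current_ft_torque(): the same for the moment, N m.
- bot.current_opening(): opening from 0.0 (shut) to 1.0 (fully open).
- bot.current_grip_force(): force on a finger pad.
Only numpy, scipy, OpenCV 4.12 (cv2) and the standard library are available. Lean on these libraries where they do the work, as an engineer would, in place of code of your own. Each camera call takes 0.05 s, during which the arm holds its last target. There are 200 camera calls.

## Task

Put the washed teal lunch box back together on its dark teal lower tier, which stays where it stands: first the white inner lid, then the mint upper tier, then the matching dark teal top lid, and last the mustard chopstick case laid lengthways in the groove of that lid, every part fully home and level on the one below. The coral lid belongs to a roommate: leave it, the mug, the ink bottle and the computer mouse where they are.

Things in the scene. Friction and masses are not known exactly. Their poses are not given: they have to be found in the camera images.
- lower_tier_c (a point): Dark teal open lunch-box tier, 148 x 56 mm, 50 mm high, standing upright on the desk: the base of the stack, loose (about 170 g). The point is its centre, 25 mm above its underside; x runs along its long side, z up. Walls 3 mm, inside 142 x 50 mm.
- inner_lid_c (a point): White inner lid, grey seal below, 156 x 64 mm, 14 mm high, right way up. Point: centre, 7 mm above underside; x along the long side, z up. Tapered plug 6 mm deep (36 to 44 mm wide) drops inside a tier; 5 mm plate overhangs the tier by 4 mm; rim on top 3 mm high, 58 mm wide inside. Side faces 6 to 14 mm above underside. Seated, 26 mm above the lower tier's point. Half a turn is the same.
- upper_tier_c (a point): Mint green open tier, 148 x 56 mm, 46 mm high, upright. Point: centre, 23 mm above underside; x along the long side, z up. Tapered foot 5 mm high (46 mm wide below, 54 above) settles inside the inner lid's rim. Walls 3 mm, inside 142 x 50 mm. Seated, 27 mm above the inner lid's point. Half a turn is the same.
- top_lid_c (a point): Dark teal top lid, grey seal below, 156 x 64 mm, 14.5 mm high, right way up. Point: centre, 7.25 mm above underside; x along the long side, z up. Plug as on the inner lid; 6 mm plate; on top, side bands 2.5 mm high leave a groove 34 x 148 mm along x, floor 12 mm above underside. Side faces 6 to 12 mm above underside. Seated, 24.25 mm above the upper tier's point. Half a turn is the same.
- case_c (a point): Mustard yellow closed chopstick case, 138 x 22 mm, 20 mm high, lying flat. The point is its centre, 10 mm above its underside; x runs along its length, z up. Lying in the groove of the top lid, its point is 14.75 mm above the top lid's point. Either end may point either way.
- coral_lid_c (a point): Coral red lid of a roommate's lunch box, otherwise the same shape and size as the dark teal top lid (156 x 64 x 14.5 mm); not to be used or moved. The point is its centre; x along its long side.
- mug_c (a point): White ceramic mug, 76 mm across, 85 mm high, with a handle on its y side; leave it. The point is its centre, 42.5 mm above its underside.
- ink_c (a point): Dark ink bottle with a black cap, 52 mm across, 58 mm high; leave it. The point is its centre, 29 mm above its underside.
- mouse_c (a point): Black computer mouse with blue light strips, 112 x 64 x 37 mm; leave it. The point is its centre, 18 mm above its underside; x along its length.
Not all that is in view belongs to the job. Leave any purple or yellow look-alike of the part that bears lower_tier_c alone. Leave any purple look-alike of the part that bears upper_tier_c alone.

How it is judged:
On the way, in this order (a step that is already met when the one before it is completed fails the run):
1. the white inner lid is pressed home on the dark teal lower tier (z of inner_lid_c in the frame of lower_tier_c between 0.023 and 0.029 m and horizontal distance between inner_lid_c and lower_tier_c below 0.008 m and angle between the x axis of inner_lid_c and the x axis of lower_tier_c, either way round below 0.12 rad and angle between inner_lid_c's own z axis and vertical below 0.08 rad), for 0.2 s.
2. the mint upper tier is seated in the rim of the inner lid (z of upper_tier_c in the frame of lower_tier_c between 0.05 and 0.056 m and horizontal distance between upper_tier_c and inner_lid_c below 0.008 m and angle between the x axis of upper_tier_c and the x axis of inner_lid_c, either way round below 0.12 rad and angle between upper_tier_c's own z axis and vertical below 0.08 rad), for 0.2 s.
3. the dark teal top lid is pressed home on the mint tier (z of top_lid_c in the frame of lower_tier_c between 0.0742 and 0.0803 m and horizontal distance between top_lid_c and upper_tier_c below 0.008 m and angle between the x axis of top_lid_c and the x axis of upper_tier_c, either way round below 0.12 rad and angle between top_lid_c's own z axis and vertical below 0.08 rad), for 0.2 s.
4. the mustard chopstick case lies in the groove of the top lid (z of case_c in the frame of lower_tier_c between 0.0885 and 0.0955 m and horizontal distance between case_c and top_lid_c below 0.01 m and angle between the x axis of case_c and the x axis of top_lid_c, either way round below 0.15 rad and angle between case_c's own z axis and vertical below 0.08 rad), for 0.2 s.
At the end, for the whole second after the job is handed in: Lower tier upright on the desk; on it, level (0.08 rad), released and at rest, inner lid, mint tier and top lid, each within 3 mm of seated height, 8 mm of centre and 0.12 rad of the part below; the case in the lid's groove within 10 mm of its middle and 0.15 rad of its line (all of step 1 and all of step 2 and all of step 3 and all of step 4 and angle between lower_tier_c's own z axis and vertical below 0.05 rad and height (world z) of lower_tier_c below 0.028 m and linear speed of each of lower_tier, inner_lid, upper_tier, top_lid, case below 0.02 m/s); the robot touches nothing.
It fails at once if the lower tier is shifted by more than 50 mm (distance of lower_tier_c from where it was at the start of the episode above 0.05 m).
It fails at once if the coral lid is disturbed (moved by more than 25 mm) (distance of coral_lid_c from where it was at the start of the episode above 0.025 m).
It fails at once if the mug is disturbed (moved by more than 25 mm) (distance of mug_c from where it was at the start of the episode above 0.025 m).
It fails at once if the ink bottle is disturbed (moved by more than 25 mm) (distance of ink_c from where it was at the start of the episode above 0.025 m).
It fails at once if the computer mouse is disturbed (moved by more than 25 mm) (distance of mouse_c from where it was at the start of the episode above 0.025 m).
It also fails if it takes over 122 s, if anything falls off the work surface, if the arm or the gripper's body presses on something with over 40 N, if the wrist force passes 120 N, or if a joint passes its speed limit or range.

## Working session

There is one attempt and no reset: what is moved stays moved. The work goes in short steps, each a Python script; the robot and the scene stay as the last script left them, time stands still between calls to the robot, and variables do not carry over. Pictures are saved under pics/ and viewed, at most 14 in all, crops included, and the job is handed in when it is done.

```bash
ls; mkdir -p pics; python3 - <<'E'
from workcell import bot
import cv2,pickle
for n in("top","side"):
    c=bot.read_camera(n); cv2.imwrite(f"pics/{n}0.png",c["pixels"]); pickle.dump(c,open(f"{n}0.pkl","wb"))
    print(n,{k:v for k,v in c.items() if k!="pixels"})
print(bot.current_clock(),bot.current_tool_rot())
E
```

```text
pics
top {'fx': 436.9662930986435, 'fy': 436.9662930986435, 'cx': 317.1401866589341, 'cy': 198.08820365732052, 'k1': -0.11983032456547396, 'R': array([[-0.02532039, -0.9996748 , -0.00302745],
       [-0.97549132,  0.02536979, -0.21857051],
       [ 0.21857624, -0.00258104, -0.97581646]]), 't': array([0.0386479 , 0.44067384, 1.34280142])}
side {'fx': 408.1849308168219, 'fy': 408.1849308168219, 'cx': 317.1957775794001, 'cy': 203.76798980230254, 'k1': 0.03669889142835177, 'R': array([[ 0.69438038, -0.71942609, -0.01618577],
       [-0.5431571 , -0.50922854, -0.6675827 ],
       [ 0.47203416,  0.47234774, -0.7443597 ]]), 't': array([-0.28038183,  0.29233048,  1.17122763])}
0.1 [-3.06638424e+00 -6.75732799e-01 -2.45961038e-05]
```

View pics/top0.png

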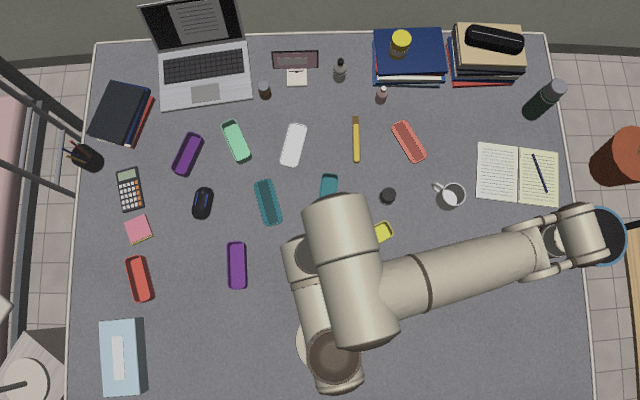

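View pics/side0.png

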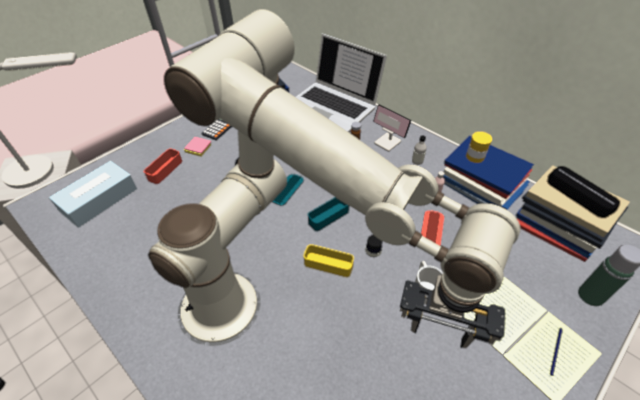

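The top view shows the mint tier (235,141), white lid (293,145), case (356,139), a coral lid (408,142), a teal object (268,202), the mouse (203,203), ink (388,195) and mug (452,195). The lower tier at (328,187) is partly hidden by the arm. I'll swing the arm clear and look closer.

```bash
python3 - <<'E'
from workcell import bot
import cv2,pickle
j=list(bot.current_joints()); j[0]=-2.2; bot.set_joints(j)
for n in("top","side"):
    c=bot.read_camera(n); pickle.dump(c,open(f"{n}1.pkl","wb"))
    p=c["pixels"]
    if n=="top":
        cv2.imwrite("pics/topA.png",cv2.resize(p[110:235,160:360],None,fx=4,fy=4,interpolation=cv2.INTER_CUBIC))
        cv2.imwrite("pics/topB.png",cv2.resize(p[110:235,300:500],None,fx=4,fy=4,interpolation=cv2.INTER_CUBIC))
    else: cv2.imwrite("pics/side1.png",p)
print(bot.current_clock())
E
```

```text
1.9333
```

View pics/topA.png

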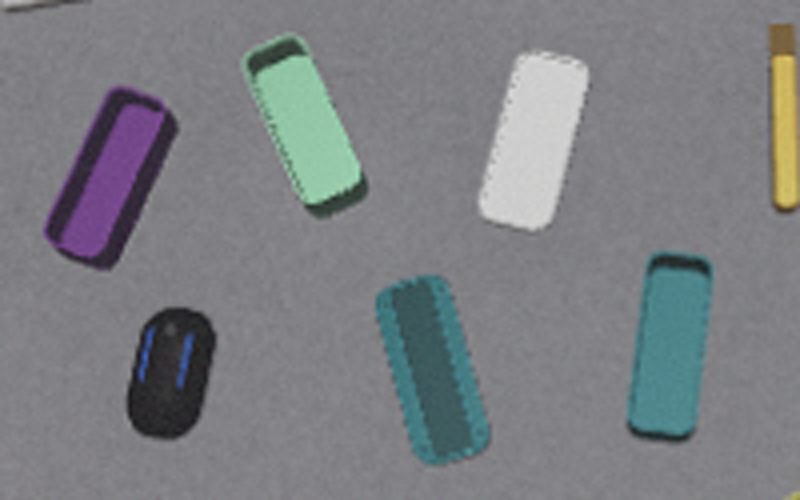

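View pics/topB.png

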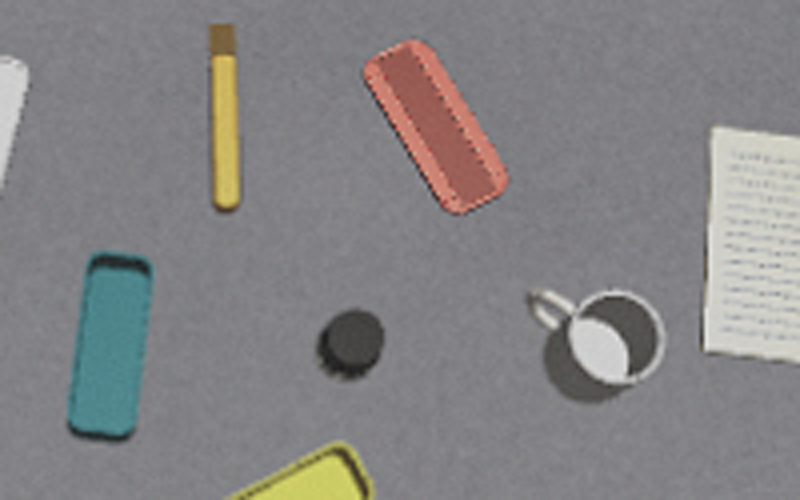

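View pics/side1.png

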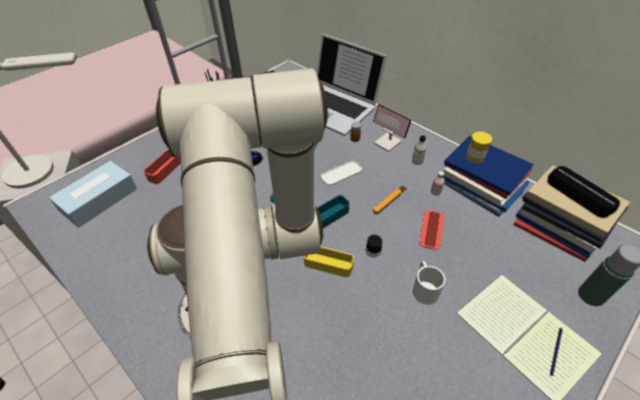

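The top view is clear now, in crop pixels /4 + offset: mint tier (305,127), white lid (533,140), dark teal grooved lid (433,370), lower tier open at (670,347), mustard case with a brown end (783,118), plus the coral lid, ink and mug. I'll fit prism silhouettes to colour masks.

```bash
cat > fit.py <<'E'
import numpy as np,cv2,pickle
from scipy.optimize import minimize
def proj(c,X):
    p=X@c["R"].T+c["t"]; s=p[:,:2]/p[:,2:]; s=s*(1+c["k1"]*(s**2).sum(1,keepdims=True))
    return s*[c["fx"],c["fy"]]+[c["cx"],c["cy"]]
def ray(c,uv,z):
    d=(np.array(uv)-[c["cx"],c["cy"]])/[c["fx"],c["fy"]]; s=d.copy()
    for _ in range(20): s=d/(1+c["k1"]*(s@s))
    C=-c["R"].T@c["t"]; v=c["R"].T@np.r_[s,1]; return C+v*(z-C[2])/v[2]
# name: seed(top px), hsv lo, hi, L, W, z0, z1
P={"tier":((327,197),(80,70,20),(100,255,255),.148,.056,0,.05),
"white":((293,145),(0,0,175),(180,60,255),.156,.064,.006,.014),
"mint":((236,142),(60,45,20),(80,255,255),.148,.056,.004,.046),
"lid":((268,202),(80,70,20),(100,255,255),.156,.064,.006,.0145),
"case":((356,139),(10,80,20),(35,255,255),.138,.022,0,.02)}
def outline(x,y,a,L,W,z0,z1,r):
    pts=[]
    r=min(r,W/2-.001)
    for sx,sy in((1,1),(-1,1),(-1,-1),(1,-1)):
        for t in np.linspace(0,np.pi/2,5): pts.append((sx*(L/2-r+r*np.cos(t)),sy*(W/2-r+r*np.sin(t))))
    q=np.array(pts); c,s=np.cos(a),np.sin(a); q=q@np.array([[c,s],[-s,c]])+[x,y]
    return np.vstack([np.c_[q,np.full(len(q),z)] for z in(z0,z1)])
def fit(c,name,seed=None,base=0,r=None):
    sd,lo,hi,L,W,z0,z1=P[name]; seed=seed or sd; z0+=base;z1+=base
    r=.004 if name=="case" else .012
    m=cv2.inRange(cv2.cvtColor(c["pixels"],cv2.COLOR_BGR2HSV),lo,hi)
    m=cv2.morphologyEx(m,cv2.MORPH_CLOSE,np.ones((3,3)))
    n,l,st,ce=cv2.connectedComponentsWithStats(m)
    k=l[seed[1]-3:seed[1]+4,seed[0]-3:seed[0]+4]; k=np.bincount(k[k>0]).argmax(); m=(l==k).astype(np.uint8)
    h=np.vstack(cv2.findContours(m,0,1)[0]); cv2.fillPoly(m,[h],1)
    u0,v0=st[k][:2]-12; w,hh=st[k][2:4]+24; M=m[v0:v0+hh,u0:u0+w].astype(float); S=4
    def ren(p):
        q=(proj(c,outline(*p,L,W,z0,z1,r))-[u0,v0]+.5)*S-.5
        im=np.zeros((hh*S,w*S),np.uint8); cv2.fillConvexPoly(im,np.round(cv2.convexHull(q.astype(np.float32))*16).astype(np.int32),255,cv2.LINE_AA,4)
        return cv2.resize(im/255.,(w,hh),interpolation=cv2.INTER_AREA)
    f=lambda p:((cv2.GaussianBlur(ren(p)-M,(0,0),1))**2).sum()
    X=ray(c,ce[k],(z0+z1)/2); best=None
    for a in np.arange(0,np.pi,np.pi/8):
        o=minimize(f,[X[0],X[1],a],method="Nelder-Mead",options=dict(initial_simplex=[[X[0],X[1],a],[X[0]+.008,X[1],a],[X[0],X[1]+.008,a],[X[0],X[1],a+.2]],xatol=1e-4,fatol=1e-3))
        if best is None or o.fun<best.fun:best=o
    p=best.x; return np.round([p[0],p[1],(p[2]+np.pi/2)%np.pi-np.pi/2],4),round(best.fun,1),int(M.sum()),round(float(ren(p).sum()))
if __name__=="__main__":
    c=pickle.load(open("top1.pkl","rb")); s=[pickle.load(open(f"side{i}.pkl","rb")) for i in(0,1)]
    out={}
    for n in P:
        r=fit(c,n); out[n]=r[0].tolist(); print(n,*r)
        x,y,a=r[0]; z=(P[n][5]+P[n][6])/2; 
        for i in(0,1):
            q=proj(s[i],np.array([[x,y,z]]))[0].round().astype(int)
            try: print("   side",i,q,*fit(s[i],n,tuple(int(v) for v in q)))
            except Exception as e: print("   side",i,q,"x",type(e).__name__)
    import json; json.dump(out,open("poses.json","w"))
E
python3 fit.py
```

```text
tier [ 0.454  -0.0057 -0.1556] 20.3 765 847
   side 0 [329 213] [ 0.4556 -0.0007 -0.1199] 109.4 763 976
   side 1 [329 213] [ 0.4881 -0.0022  0.103 ] 235.2 593 905
white [ 0.6385  0.1036 -0.2596] 15.0 792 863
   side 0 [341 173] [ 0.7132 -0.0582 -1.0396] 7838.7 8881 634
   side 1 [341 173] [ 0.6436  0.1076 -0.2624] 22.7 488 576
mint [0.6518 0.2958 0.4172] 8.7 735 785
   side 0 [307 145] x ValueError
   side 1 [307 145] x ValueError
lid [0.4418 0.1901 0.2613] 10.3 874 932
   side 0 [286 189] [0.449  0.1874 0.3638] 112.2 426 626
   side 1 [286 189] x ValueError
case [ 0.6504 -0.1086 -0.028 ] 20.3 295 296
   side 0 [389 200] x ValueError
   side 1 [389 200] [ 0.6507 -0.1049 -0.0274] 13.5 269 301
```

```bash
python3 - <<'E'
import cv2,pickle,json,numpy as np
from fit import *
po=json.load(open("poses.json"))
def ov(c,names,S,box):
    u,v,w,h=box; im=cv2.resize(c["pixels"][v:v+h,u:u+w],None,fx=S,fy=S,interpolation=cv2.INTER_CUBIC)
    for n in names:
        _,_,_,L,W,z0,z1=P[n]
        for z,col in((z0,(0,0,255)),(z1,(255,0,255))):
            q=proj(c,outline(*po[n],L,W,z,z,.004 if n=="case" else .012)[:20])
            q=(q-[u,v]+.5)*S-.5
            cv2.polylines(im,[np.round(q).astype(np.int32)],True,col,1)
    return im
c=pickle.load(open("top1.pkl","rb"));s=pickle.load(open("side0.pkl","rb"));s1=pickle.load(open("side1.pkl","rb"))
a=ov(c,P,5,(250,115,115,118)); b=ov(s,["tier"],6,(300,190,56,49)); d=ov(s1,["white"],6,(315,155,56,49))
im=np.zeros((590,575+336,3),np.uint8); im[:,:575]=a[:590]; im[:294,575:]=b; im[294:588,575:]=d
cv2.imwrite("pics/ov.png",cv2.resize(im,(800,518)))
E
```

```text
(no output)
```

View pics/ov.png

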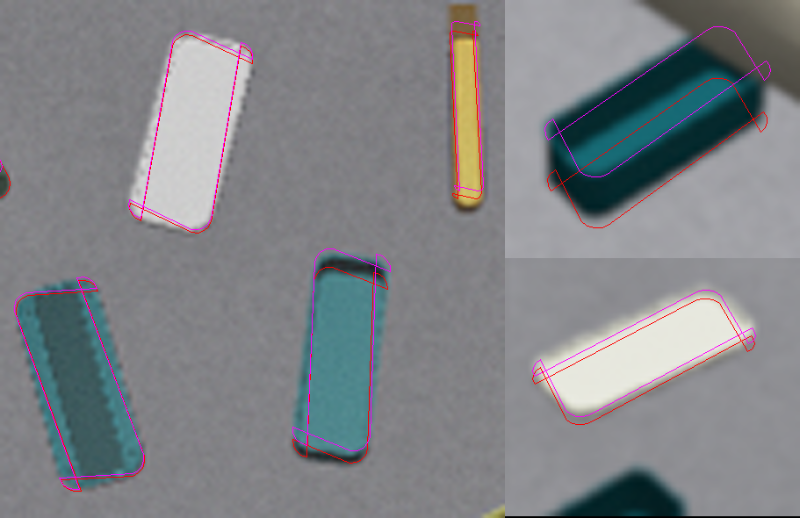

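```bash
python3 - <<'E'
s=open("fit.py").read()
s=s.replace("for t in np.linspace(0,np.pi/2,5): pts","for t in np.linspace(0,np.pi/2,5)[::int(sx*sy)]: pts")
# mustard only: exclude brown by value/saturation; looser teal
s=s.replace('(10,80,20),(35,255,255),.138','(10,80,130),(35,255,255),.138').replace('(0,0,175)','(0,0,165)').replace('(80,70,20),(100','(80,45,10),(105').replace('(60,45,20)','(55,35,10)')
open("fit.py","w").write(s)
E
python3 fit.py; python3 - <<'E'
import cv2,pickle,json,numpy as np
from fit import *
po=json.load(open("poses.json"))
def ov(c,names,S,box):
    u,v,w,h=box; im=cv2.resize(c["pixels"][v:v+h,u:u+w],None,fx=S,fy=S,interpolation=cv2.INTER_CUBIC)
    for n in names:
        _,_,_,L,W,z0,z1=P[n]
        for z,col in((z0,(0,0,255)),(z1,(255,0,255))):
            q=proj(c,outline(*po[n],L,W,z,z,.004 if n=="case" else .012)[:20])
            q=(q-[u,v]+.5)*S-.5
            cv2.polylines(im,[np.round(q).astype(np.int32)],True,col,1)
    return im
c=pickle.load(open("top1.pkl","rb"));s=pickle.load(open("side0.pkl","rb"));s1=pickle.load(open("side1.pkl","rb"))
T=[ov(c,["tier"],6,(303,165,50,65)),ov(c,["case"],6,(331,105,50,65)),ov(s,["tier"],6,(303,180,60,65)),ov(c,["lid"],6,(243,170,50,65)),ov(s1,["case"],6,(365,170,50,65)),ov(c,["mint"],6,(211,110,50,65))]
im=np.vstack([np.hstack([t[:,:300] for t in T[:3]]),np.hstack([t[:,:300] for t in T[3:]])])
cv2.imwrite("pics/ov2.png",cv2.resize(im,None,fx=.75,fy=.75,interpolation=cv2.INTER_AREA))
E
```

```text
tier [ 0.4527 -0.0059 -0.1529] 6.1 817 847
   side 0 [329 214] [ 0.4554 -0.0008 -0.1401] 84.2 807 979
   side 1 [329 214] [ 0.4879 -0.0027  0.077 ] 210.4 634 912
white [ 0.6385  0.104  -0.2583] 10.2 806 862
   side 0 [341 173] x ValueError
   side 1 [341 173] [ 0.6445  0.1084 -0.2582] 8.5 527 575
mint [0.6513 0.2956 0.4151] 3.4 758 785
   side 0 [307 145] x ValueError
   side 1 [307 145] x ValueError
lid [0.4422 0.1898 0.2618] 5.7 898 932
   side 0 [286 189] [0.4488 0.1873 0.3618] 92.9 454 626
   side 1 [286 189] x ValueError
case [ 0.6409 -0.1083 -0.0273] 11.0 247 297
   side 0 [387 202] x ValueError
   side 1 [387 202] [ 0.649  -0.1025 -0.0084] 32.8 201 298
```

View pics/ov2.png

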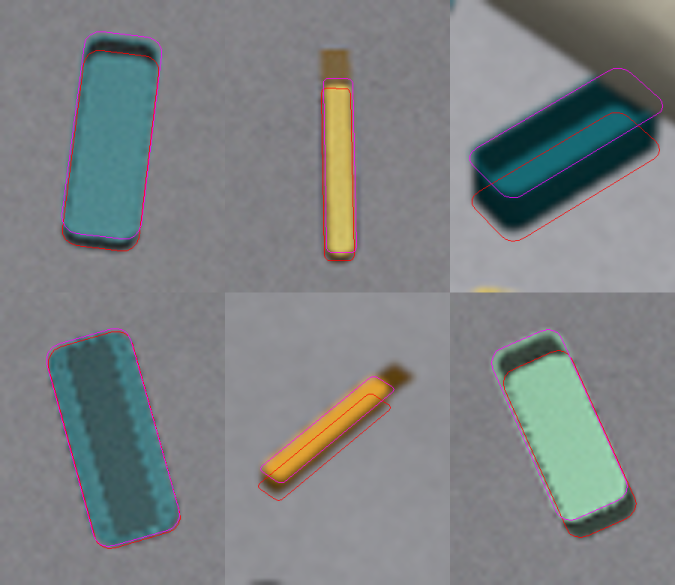

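The top-view fits match well. The side camera disagrees by a common few mm, so I'll shift all poses by half of that. The brown block at the end of the case can be settled when the case is lifted. Starting with the white lid.

```bash
cat > h.py <<'E'
from workcell import bot
import numpy as np,json
from scipy.spatial.transform import Rotation as Ro
po={k:np.array(v)+[.0025,.0025,0] for k,v in json.load(open("poses.json")).items()}
def rot(a):
    # tool down, tool x along direction a; half turn that keeps joint 6 small
    best=None
    for b in(a,a+np.pi):
        r=Ro.from_matrix(np.array([[np.cos(b),np.sin(b),0],[np.sin(b),-np.cos(b),0],[0,0,-1]])).as_rotvec()
        q=bot.inverse_kinematics([.5,0,.25],r)
        if q is not None and(best is None or abs(q[5])<best[0]): best=(abs(q[5]),r)
    return best[1]
def st(m=""): print(m,"t",round(bot.current_clock(),1),"tcp",np.round(bot.current_ee_pos(),4),"F",np.round(bot.current_contact_force(),1),"op mm",round(bot.current_opening()*92,1),"grip",round(float(np.max(bot.current_grip_force())),1))
def pick(n,zt,N=20,lift=.17):
    x,y,a=po[n]; r=rot(a)
    bot.goto([x,y,max(zt+.08,.1)],r); bot.line_to([x,y,zt],max_speed=.12)
    bot.set_gripper(0,N); st("gripped")
    bot.line_to([x,y,zt+lift],max_speed=.2); st("lifted")
def place(x,y,a,z,top=.06,press=12,under=.004):
    """carry to over (x,y), down to z+6mm, then 1 mm steps until pressed"""
    r=rot(a); bot.goto([x,y,z+top],r); bot.line_to([x,y,z+.008],max_speed=.12)
    F0=bot.current_contact_force()[2]; d=.006
    while d>-under:
        bot.line_to([x,y,z+d],max_speed=.02); f=bot.current_contact_force()[2]-F0
        if f>press: break
        d-=.001
    st(f"pressed d={d:.3f} f={f:.1f}")
def release(up=.12):
    p=bot.current_ee_pos(); bot.set_gripper(1); bot.line_to([p[0],p[1],p[2]+up],max_speed=.2); st("released")
def snap(name,boxes,S=5):
    import cv2
    out=[]
    for cam,u,v,w,h in boxes:
        out.append(cv2.resize(bot.read_camera(cam)["pixels"][v:v+h,u:u+w],(w*S,h*S),interpolation=cv2.INTER_CUBIC))
    cv2.imwrite(f"pics/{name}.png",np.hstack(out))
E
python3 - <<'E'
from h import *
bot.set_gripper(1)
p=bot.current_ee_pos()
j=list(bot.current_joints()); j[0]=-.6; bot.set_joints(j)   # swing back high
pick("white",.004)
E
```

```text
gripped t 7.9 tcp [0.6412 0.1064 0.0044] F [-0.6 -0.7  2.2] op mm 63.7 grip 20.0
lifted t 8.9 tcp [0.6399 0.1065 0.1721] F [ 0.9 -0.6 -1. ] op mm 63.8 grip 20.0
```

```bash
python3 - <<'E'
from h import *
x,y,a=po["tier"]
place(x,y,a,.048); release(.14)
bot.goto([.5,.12,.25],rot(0)); 
j=list(bot.current_joints()); j[0]=1.0; bot.set_joints(j); st()
snap("p1",[("top",293,160,70,70),("side",295,170,70,70)])
E
```

```text
pressed d=-0.001 f=17.6 t 13.8 tcp [ 0.4555 -0.0037  0.0487] F [-7.3  0.1 17.6] op mm 63.6 grip 20.0
released t 15.3 tcp [ 0.4547 -0.0035  0.1874] F [ 0.3 -0.9 -0.4] op mm 91.8 grip 0.0
 t 17.7 tcp [0.1699 0.4841 0.2481] F [ 0.  -0.6 -0.4] op mm 92.4 grip 0.0
```

View pics/p1.png

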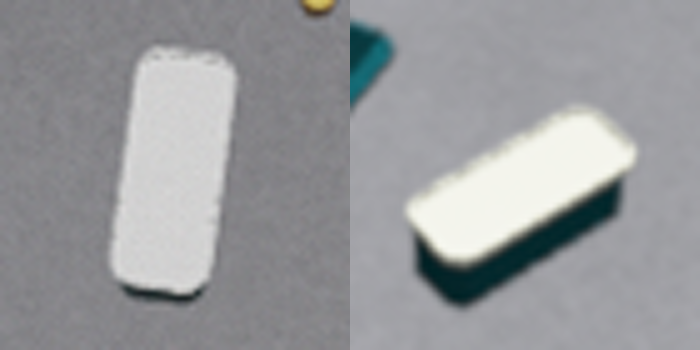

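```bash
python3 - <<'E'
from h import *
from fit import fit
c=bot.read_camera("top"); w=fit(c,"white",(327,195),.044)
s=bot.read_camera("side"); w2=fit(s,"white",(398-70,207),.044)
print(w,w2,po["tier"])
json.dump(w[0].tolist(),open("inner.json","w"))
pick("mint",.012)
E
```

```text
Traceback (most recent call last):
  File "fit.py", line 39, in fit
    o=minimize(f,[X[0],X[1],a],method="Nelder-Mead",options=dict(initial_simplex=[[X[0],X[1],a],[X[0]+.008,X[1],a],[X[0],X[1]+.008,a],[X[0],X[1],a+.2]],xatol=1e-4,fatol=1e-3))
  File "fit.py", line 36, in <lambda>
    f=lambda p:((cv2.GaussianBlur(ren(p)-M,(0,0),1))**2).sum()
                                  ~~~~~~^~
ValueError: operands could not be broadcast together with shapes (364,664) (352,12)
```

```bash
python3 - <<'E'
from h import *
import fit
c=bot.read_camera("top"); w=fit.fit(c,"white",(327,195),.044)
fit.P["white"]=((0,0),(0,0,190),(180,60,255))+fit.P["white"][3:]
s=bot.read_camera("side")
try: print(fit.fit(s,"white",(328,207),.044))
except Exception as e: print("x")
print(w,po["tier"])
json.dump(w[0].tolist(),open("inner.json","w"))
pick("mint",.012)
E
```

```text
(array([ 0.4605, -0.0006, -0.1646]), np.float64(13.3), 699, 769)
(array([ 0.4557, -0.0053, -0.1632]), np.float64(4.9), 963, 983) [ 0.4552 -0.0034 -0.1529]
gripped t 21.5 tcp [0.654  0.298  0.0122] F [-0.  -0.5  1.3] op mm 56.2 grip 20.0
lifted t 22.5 tcp [0.6527 0.2978 0.1799] F [-1.2  0.8 -1.7] op mm 56.1 grip 20.0
```

```bash
python3 - <<'E'
from h import *
x,y,a=.458,-.003,-.160
place(x,y,a,.067,top=.08); release(.14)
bot.goto([.5,.12,.28],rot(0)); 
j=list(bot.current_joints()); j[0]=1.0; bot.set_joints(j); st()
snap("p2",[("top",293,150,70,80),("side",295,160,70,80)])
import fit
c=bot.read_camera("top"); print(fit.fit(c,"mint",(327,190),.055))
c=bot.read_camera("side")
try: print(fit.fit(c,"mint",(328,195),.055))
except Exception: print("x")
E
```

```text
pressed d=-0.002 f=19.1 t 26.8 tcp [ 0.4582 -0.0031  0.067 ] F [-8.5  1.4 18.4] op mm 56.0 grip 20.0
released t 28.4 tcp [ 0.4574 -0.0029  0.2057] F [-0.2  0.1 -0.5] op mm 91.9 grip 0.0
 t 30.8 tcp [0.1699 0.4842 0.2781] F [ 0.9 -0.2  0. ] op mm 92.0 grip 0.0
(array([ 0.4539, -0.0024, -0.165 ]), np.float64(20.8), 807, 902)
(array([ 0.459 ,  0.0017, -0.1516]), np.float64(10.8), 900, 964)
```

View pics/p2.png

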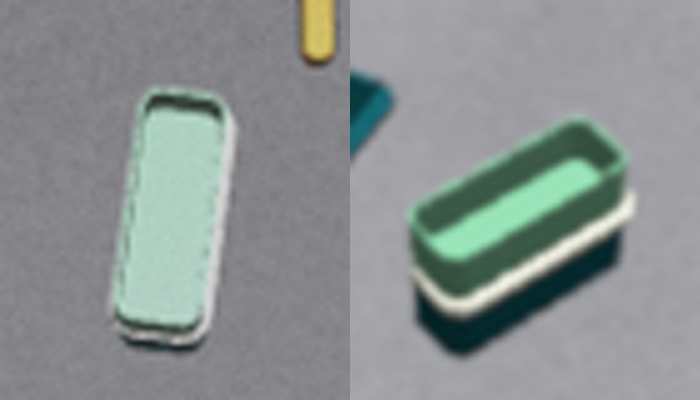

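The mint tier is seated evenly in the rim in both views. Next is the top lid.

```bash
python3 - <<'E'
from h import *
pick("lid",.003)
place(.457,-.0015,-.160,.098,top=.08); release(.14)
bot.goto([.5,.12,.3],rot(0)); 
j=list(bot.current_joints()); j[0]=1.0; bot.set_joints(j); st()
snap("p3",[("top",293,145,70,80),("side",295,150,70,80)])
import fit
c=bot.read_camera("top"); print(fit.fit(c,"lid",(327,186),.095))
E
```

```text
gripped t 34.1 tcp [0.445  0.1923 0.0033] F [-0.9 -0.5  2.1] op mm 64.0 grip 20.0
lifted t 35.1 tcp [0.4437 0.1921 0.1716] F [-0.4 -0.4 -0.1] op mm 63.9 grip 20.0
pressed d=-0.002 f=19.0 t 38.9 tcp [ 0.4574 -0.0015  0.0982] F [-8.4  1.6 18.2] op mm 63.7 grip 20.0
released t 40.4 tcp [ 0.4567 -0.0014  0.2369] F [ 0.3 -0.5 -1.1] op mm 92.2 grip 0.0
 t 42.8 tcp [0.17   0.4843 0.2981] F [ 1.2 -1.2  0. ] op mm 92.2 grip 0.0
(array([ 0.4537, -0.001 , -0.1637]), np.float64(7.5), 1011, 1057)
```

View pics/p3.png

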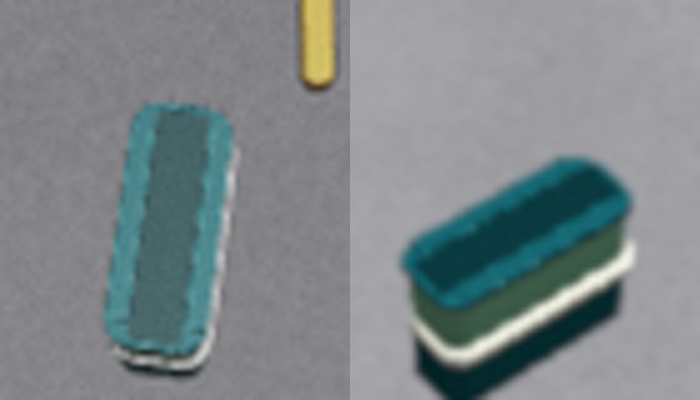

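The top lid is level and seated. Now I'll pick the case and look at it while lifted to see whether the brown end is part of it.

```bash
python3 - <<'E'
from h import *
po["case"][0]+=.002
pick("case",.007,N=15,lift=.25)
snap("p4",[("top",310,85,80,90),("side",350,130,80,90)])
E
```

```text
gripped t 47.7 tcp [ 0.6454 -0.1058  0.007 ] F [-0.1 -0.3  0.6] op mm 22.0 grip 15.0
lifted t 49.1 tcp [ 0.6447 -0.1056  0.2553] F [-0.   0.6 -0.8] op mm 21.9 grip 15.0
```

View pics/p4.png

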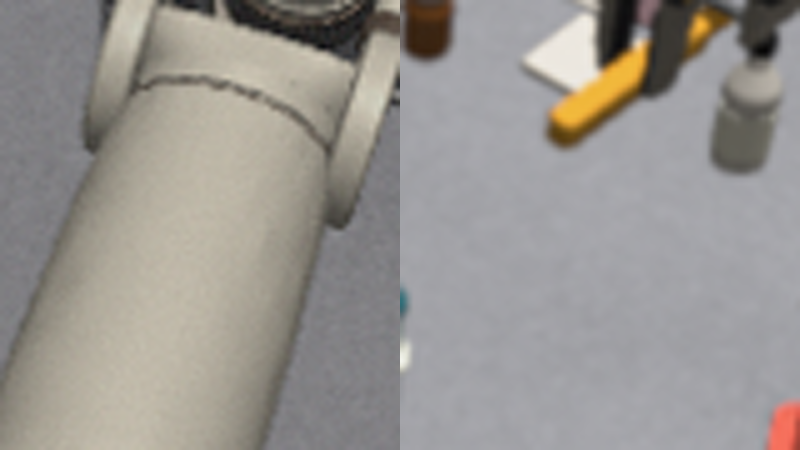

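The desk is bare where the brown block was, so it is part of the case. I'll measure the true ends in the earlier images.

```bash
python3 - <<'E'
from fit import *
c=pickle.load(open("top1.pkl","rb"))
p=c["pixels"]; print([ (v,p[v,354:359].mean(0).round().astype(int).tolist()) for v in list(range(113,127))+list(range(157,166))])
for v in(115.5,123.5,160.5,162.5): print(v,ray(c,(355.5,v),.02).round(4),ray(c,(355.5,v),0).round(4))
s=pickle.load(open("side1.pkl","rb")); q=s["pixels"][175:222,365:415]
E
```

```text
[(113, [133, 129, 129]), (114, [135, 131, 131]), (115, [136, 128, 128]), (116, [66, 99, 120]), (117, [69, 100, 121]), (118, [69, 101, 120]), (119, [67, 100, 121]), (120, [67, 99, 120]), (121, [67, 100, 121]), (122, [68, 99, 120]), (123, [64, 103, 125]), (124, [91, 174, 201]), (125, [94, 177, 201]), (126, [91, 175, 199]), (157, [97, 182, 201]), (158, [99, 184, 202]), (159, [99, 185, 203]), (160, [92, 173, 192]), (161, [64, 118, 141]), (162, [53, 65, 77]), (163, [103, 104, 109]), (164, [135, 131, 131]), (165, [132, 128, 128])]
115.5 [ 0.7334 -0.111   0.02  ] [ 0.742 -0.113  0.   ]
123.5 [ 0.7041 -0.1096  0.02  ] [ 0.7123 -0.1116 -0.    ]
160.5 [ 0.5726 -0.1034  0.02  ] [ 0.5788 -0.1053  0.    ]
162.5 [ 0.5656 -0.103   0.02  ] [ 0.5718 -0.105   0.    ]
```

```bash
python3 - <<'E'
from h import *
place(.4536,.0005,-.163,.114,top=.08,press=8); release(.14)
bot.goto([.5,.12,.32],rot(0)); 
j=list(bot.current_joints()); j[0]=1.0; bot.set_joints(j); st()
snap("p5",[("top",293,135,70,90),("side",295,145,70,90)])
E
```

```text
pressed d=-0.001 f=13.8 t 52.8 tcp [4.542e-01 4.000e-04 1.148e-01] F [-5.4  1.5 13.8] op mm 21.8 grip 15.0
released t 54.8 tcp [0.4534 0.0006 0.2535] F [ 0.5  0.1 -0.4] op mm 92.0 grip 0.0
 t 57.2 tcp [0.17   0.4843 0.3181] F [-0.4 -0.1 -0.8] op mm 92.0 grip 0.0
```

View pics/p5.png

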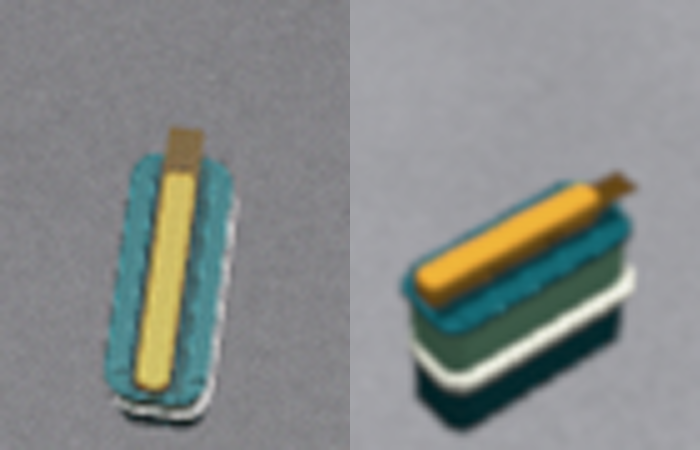

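```bash
python3 - <<'E'
from h import *
from fit import *
c=bot.read_camera("top"); r=fit(c,"case",(326,191),.107); print(r)
a=r[0][2]; d=np.array([np.cos(a),np.sin(a)])
for n,uv,z in(("brown far",(293+187/5-.5,135+128/5-.5),.127),("brown/must",(293+182/5-.5,135+171/5-.5),.127),("near",(293+153/5-.5,135+389/5-.5),.125),("lid far",(293+185/5-.5,135+153/5-.5),.1075),("lid near",(293+155/5-.5,135+407/5-.5),.104)):
    print(n,round(float(ray(c,uv,z)[:2]@d),4))
E
```

```text
(array([ 4.557e-01, -3.000e-04, -1.645e-01]), np.float64(12.2), 336, 351)
brown far 0.5373
brown/must 0.5097
near 0.3736
lid far 0.5272
lid near 0.3668
```

The mustard body (about 136 mm measured, 138 given) sits within about 5 mm of the lid's centre. The parts look level and the gripper is clear, so I'll hand in.

```bash
python3 -c "
from workcell import bot
print(bot.job_done())"
```

```text
the job is handed in; nothing more can be done
None
```

The lunch box is back together on the lower tier (inner lid, mint tier, top lid, case in the groove), looked seated and level in both cameras, and was handed in at about 57 s of the 122 s allowed; no verdict was returned.

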